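Refit the splined hand-drive unit in the turntable gearbox and lock its cam ring

ROBOT

A 6-joint arm with a two-finger parallel gripper is mounted at the origin on the work surface; the furniture and walls round the work are solid. World frame = base frame: x ahead of the robot, y to its left, z up, the work surface at z = 0. Lengths are in m, angles in degrees, forces in N, time in s.
With the tool pointing down it reaches from about 0.3 to 0.875 m from the base axis. Payload 4.2 kg.
Tool frame: the origin (TCP) lies on the front face of the gripper's body, between the roots of the fingers; the fingertips stand 73 mm ahead of it and the grasp point (between the pads) lies 54 mm ahead of it; z points along the fingers, y is the line along which they close (so a half turn about z gives the same grasp; the last joint's range is limited). The gripper opens to 85 mm and grips with 20 to 120 N. Pads are 22 mm wide; open, the fingers measure 114 mm over their backs; the gripper's body (76 mm by 85 mm) begins 54 mm behind the grasp point. The pads swing forward as they close: fully open they stand 13 mm farther back than shut.
Start: joints at [-65.031, 18.312, 89.639, -0, 72.044, -1.146], TCP at [0.253, -0.516, 0.304] pointing down, gripper open.
Joint ranges: [-177.97, 177.97], [-48.28, 115.42], [12.27, 149.76], [-77.06, 257.06], [2.81, 150.46], [-146.56, 146.56]. Speed limits (degrees/s): [147.25, 147.25, 180, 180, 180, 180].

INTERFACE

Orientations are given as [roll, pitch, yaw] about the fixed x, y, z axes, in that order (R = Rz(yaw) Ry(pitch) Rx(roll)).
In Python, from bench import manip gives the robot as it stands.
- The arm moves only by the tool send_rows, never from a script. Its argument "steps" is one flat list of numbers, 5 for each row, row after row: the opening, from 0 (shut) to 1 (fully open), then the shift along the world's x, y, z in m, then the turn about the world's z in rad. A call has 1 to 20 rows; each row is the pose to reach, as a shift and turn from the pose commanded when the call began; what a row does not reach only later rows make up. A row lasts 1/12 s, in which the tool goes at most 41.7 mm and 7.16 degrees, less where a joint would pass 70% of its speed; a pose out of reach is approached as far as the arm can. A call with a gripper value outside its range is refused whole. The fingers move at their own pace and stop on an object; the grip force is fixed at half the most. Time passes only in rows, so rows that repeat a pose let the fingers close. It gives the time, the measured TCP pose, the force, the opening and the grip force at its end, in the units of the state.
- manip.get_obs(): the state, without advancing time (a new reading comes with each control period).
- manip.camera(name): name is "scene" or "side" or "wrist"; returns (picture, depth): 480x640x3 uint8, blue, green, red; 480x640 float32, m along the optical axis (not along the pixel's ray), 0 where there is no reading.
- manip.calibration(name): a dict with "K" (3x3 intrinsics, pixels), "eye" and "orientation" of the camera in the world. Camera axes: x right, y up, looking along -z (the intrinsics and any distortion apply to the point x, -y, -z); pixel columns grow to the right and rows downward; lengths in m; the calibration is good to about 2 mm. A picture is of the moment at which its call begins: read the wrist's pose just before it. calibration takes no time and is no camera call; for the wrist camera it gives the pose at the moment of the call.
- manip.close_job(): hands the job in; it is judged then, once.
The state is a dict: "clock": time; "joint_pos": joint angles; "joint_vel": joint speeds; "effort": joint torques, N m; "position": TCP position; "orientation": TCP orientation; "wrist_force": force on the tool from outside, world axes, zero at the start; "wrist_torque": the same for the moment, N m; "width": finger opening in m; "finger_force": force on a finger pad.
Only numpy, scipy, OpenCV 4.12 (cv2) and the standard library are available. Lean on these libraries where they do the work, as an engineer would, in place of code of your own. Each camera call takes 0.05 s, during which the arm holds its last target. There are 200 camera calls.

TASK

The hand-drive unit of the turntable's gearbox has been taken out for cleaning. Put it back: lower its splined end into the round opening with the ears of its flange in the gaps of the cam ring, turn the knob under light pressure until the splines slip into mesh, and push the unit fully home on its seal. Then swing the cam ring's lever a quarter turn clockwise to its stop so that the flange is drawn down tight; leave the things lying around the work where they are.

Things in the scene. Friction and masses are not known exactly. Their poses are not given: they have to be found in the camera images.
- knob (a point): Centre of the hand-drive unit's round black knob (36 mm diameter, 35 mm high), on the unit's upright axis. The unit (0.54 kg) is 88 mm tall and stands on its splined end; this point is 71 mm above that end's underside, 18 mm below the knob's top, 35 mm above the flange's top face. Knob and splined end are one shaft, turning with slight friction in the flange; z up, x and y follow the flange.
- flange (a point): Centre of the underside of the unit's aluminium flange (6 mm thick), 30 mm above the splined end's underside; z up. Two ears reach 43 mm out along +y and -y, 9 mm notches cut the rim at +x and -x (same after a half turn). Below it: a plain spigot 50 mm across, 14.5 mm long, then the brass end, 45 mm across, 14 mm long, with six splines 9 mm wide, 60 degrees apart, their angle not told.
- seat (a point): Centre of the gearbox's 52 mm round opening, at the cover plate's top face, 62 mm above the table; z up. Two 6 mm dowels, 20 mm tall, at 30 mm along +x and -x enter the flange's notches. A rubber seal round the opening stands 4 mm high, sprung (9 N to start, 4 N/mm). Inside, 16 mm down, is the stiff splined socket: six 11 mm grooves, angle not told; the splines then go 10 mm deep.
- lever_grip (a point): Middle of the upright black grip (14 mm thick, 36 mm tall) on the cam ring's lever, 84 mm from the opening's axis and 34 mm above the cover plate; it turns with the ring. Lever open: it points along the seat's -x (10 degrees towards -y); locked: along its +y. About 1 N at the grip moves it, up to 8 N as the ramps bite.
- cam_ring (a joint): Angle of the cam ring about the opening's upright axis (rad): near 0 open, the unit's ears pass between its two hooks; grows clockwise seen from above; 1.57 at its stop, where the ramped hooks hold both ears down and have drawn the flange 2 mm into the seal. The ring stays where it is left.
- screwdriver_red: red-handled screwdriver, 160 mm long, lying on the board; not to be disturbed
- side_cutter: side cutters with orange handles, 109 mm long, lying on the board; not to be disturbed
- eraser: blue and white eraser, 20 x 40 x 13 mm; not to be disturbed
- buffer_stop_1: small buffer stop on a short track length, 40 x 82 x 28 mm; not to be disturbed

How it is judged:
By the outcome, as a careful person would: the job done as asked, in the order asked, and still so for the second after the job is handed in, with the robot touching nothing.
It also fails if it takes over 70 s, if anything falls off the work surface, if the arm or the gripper's body presses on something with over 40 N, if the wrist force passes 120 N, or if a joint passes its speed limit or range.

## Working session

There is one attempt and no reset: what is moved stays moved. The work goes in short steps, Python scripts to look and compute and a tool call to move; the robot and the scene stay as the last step left them, time stands still between calls to the robot, and variables do not carry over. Pictures are saved under pics/ and viewed, at most 10 in all, crops included, and the job is handed in when it is done.

Besides the shell and the picture viewer there is one more tool, called after ">>>" in YAML: its name, and indented under it one key for each argument. send_rows: Moves the arm, as the interface text tells. Its arguments: {"type":"object","properties":{"steps":{"type":"array","items":{"type":"number"}}},"required":["steps"]}

```bash
mkdir -p pics; cat > h.py <<'E'
import numpy as np, cv2
from scipy.spatial.transform import Rotation as R
from bench import manip
def rot(o):
    o=np.array(o,float)
    return o if o.shape==(3,3) else (R.from_quat(o).as_matrix() if o.size==4 else R.from_euler('xyz',o,degrees=True).as_matrix())
def shot(n,f=None):
    c=manip.calibration(n); p,d=manip.camera(n)
    if f: cv2.imwrite('pics/'+f,p); np.savez('pics/'+f+'.npz',p=p,d=d,K=c['K'],eye=c['eye'],o=rot(c['orientation']))
    return p,d,c
def load(f): return np.load('pics/'+f+'.npz')
def world(z):
    d=z['d'];K=z['K'];v,u=np.mgrid[:480,:640]
    P=np.stack([(u-K[0,2])/K[0,0]*d,-(v-K[1,2])/K[1,1]*d,-d],-1)
    return P@z['o'].T+z['eye']
def atz(z,u,v,h):
    K=z['K'];r=z['o']@np.array([(u-K[0,2])/K[0,0],-(v-K[1,2])/K[1,1],-1])
    return z['eye']+r*(h-z['eye'][2])/r[2]
E
python3 - <<'E'
from h import *
for n in("scene","side","wrist"):
    p,d,c=shot(n,n+'0.png'); print(n,c)
print(manip.get_obs())
E
```

```text
scene {'K': array([[599.37419341,   0.        , 330.72741629],
       [  0.        , 599.37419341, 243.12180165],
       [  0.        ,   0.        ,   1.        ]]), 'eye': array([-0.27031072, -0.34618521,  0.71334773]), 'orientation': array([ 54.793283  ,  -0.09602542, -59.36384531])}
side {'K': array([[465.33065996,   0.        , 319.01199343],
       [  0.        , 465.33065996, 236.82664708],
       [  0.        ,   0.        ,   1.        ]]), 'eye': array([ 0.52505284, -0.35211333,  0.85137047]), 'orientation': array([30.78014492, -0.82442343,  4.54537408])}
wrist {'K': array([[340.81971177,   0.        , 315.81144968],
       [  0.        , 340.81971177, 240.06378737],
       [  0.        ,   0.        ,   1.        ]]), 'eye': array([ 0.32204136, -0.48196711,  0.37361351]), 'orientation': array([-17.53804637,   0.12525231, -63.91720122])}
{'clock': 0.15, 'joint_pos': array([-6.50294830e+01,  1.83424640e+01,  8.96909514e+01,  3.21683187e-03,
        7.20462009e+01, -1.14444693e+00]), 'joint_vel': array([-0.02672827, -0.15167047, -0.15587379, -0.02373253, -0.01382112,
       -0.01539777]), 'effort': array([ 2.50148651e-04, -4.15841639e+01, -2.34344530e+01,  7.52860865e-05,
        5.96166530e-03, -5.49150570e-06]), 'position': array([ 0.25300953, -0.51603797,  0.30327892]), 'orientation': array([-1.79920461e+02, -4.64837931e-03,  2.61139669e+01]), 'wrist_force': array([-0.51356109,  0.0523056 ,  0.15731267]), 'wrist_torque': array([0.03889412, 0.00792859, 0.05413846]), 'finger_force': 0.0, 'width': 0.08530643928098099}
```

View pics/scene0.png

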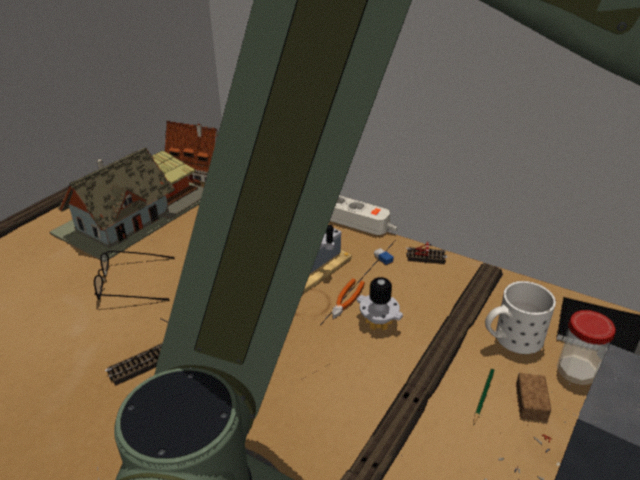

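View pics/side0.png

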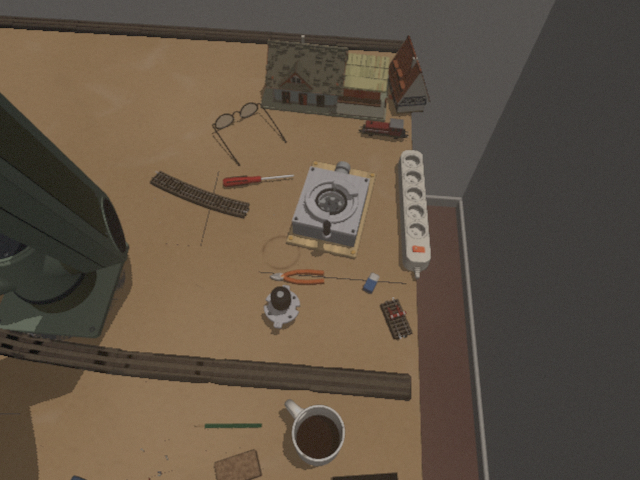

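The side view shows the unit at about (282,300), with its ears roughly up and down. The gearbox is at (331,203), the lever grip at (327,228), the cutters at (300,277) and the eraser at (371,283). I'll zoom in on this area and take positions from the depth.

```bash
python3 - <<'E'
from h import *
z=load('side0.png'); W=world(z)
cv2.imwrite('pics/c1.png',cv2.resize(np.clip(z['p'][150:340,250:390]*1.5,0,255).astype('uint8'),None,fx=3,fy=3,interpolation=cv2.INTER_CUBIC))
def reg(x,y,r,lo,hi):
    m=(W[...,2]>lo)&(W[...,2]<hi)&(np.hypot(W[...,0]-x,W[...,1]-y)<r); return m
k=W[300,282];print('k',k, W[293,280],W[315,285],W[203,331],W[228,327],W[192,350])
m=reg(k[0],k[1],.08,.08,.095);print('knob top',np.median(W[m],0),W[m].min(0),W[m].max(0))
m=reg(k[0],k[1],.08,.03,.04);print('flange top',W[m].mean(0),m.sum())
s=W[203,331]
m=reg(s[0],s[1],.1,.055,.066);h=cv2.convexHull(W[m][:,:2].astype('f4'));print('cover',m.sum(),cv2.minAreaRect(h))
m=reg(s[0],s[1],.13,.09,.15);print('grip',W[m].mean(0),W[m].min(0),W[m].max(0),m.sum())
E
```

```text
k [ 0.4449219  -0.03197771  0.08554331] [ 0.44002068 -0.01994364  0.08790556] [ 0.44874462 -0.04007875  0.03486218] [0.51701897 0.22306104 0.03017158] [0.51397341 0.11455136 0.10191822] [0.55448111 0.21859266 0.08056964]
knob top [ 0.44133169 -0.02388883  0.08700627] [ 0.42351197 -0.03987728  0.08001621] [ 0.45829036 -0.00466068  0.09110922]
flange top [ 0.44292827 -0.03136513  0.03543996] 644
cover 2330 ((0.5185474753379822, 0.2128266841173172), (0.1490088403224945, 0.13271896541118622), 80.25654602050781)
grip [0.51361307 0.11875163 0.10497707] [0.50575107 0.11378692 0.09079412] [0.52110618 0.1279341  0.11248143] 72
```

View pics/c1.png

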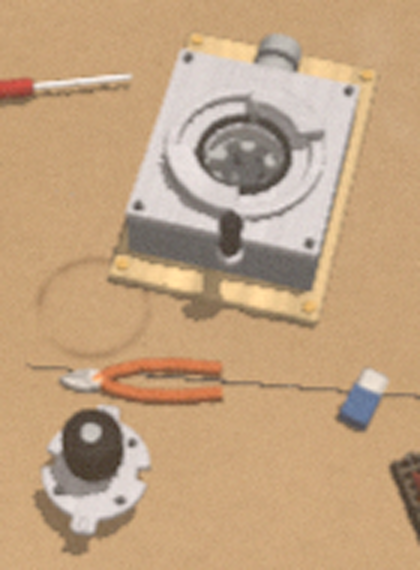

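The crop shows the unit's ears at (83,525) and (108,410), the open lever's grip at (230,230), and the ring centre at about (243,155). Next I'll go over the unit for a close look.

>>> send_rows:
  steps: [1,0.015,0.04,0,0,1,0.03,0.08,0,0,1,0.045,0.118,0,0,1,0.06,0.157,0,0,1,0.075,0.196,0,0,1,0.09,0.235,0,0,1,0.105,0.274,0,0,1,0.12,0.313,0,0,1,0.135,0.352,0,0,1,0.15,0.391,0,0,1,0.165,0.43,-0.01,0,1,0.177,0.462,-0.03,0,1,0.187,0.493,-0.05,0,1,0.187,0.493,-0.05,0,1,0.187,0.493,-0.05,0,1,0.187,0.493,-0.05,0]

```text
clock: 1.48
position: [0.4401, -0.0234, 0.254]
orientation: [180.0, 0.0, 26.2]
wrist_force: [0.3, 0.6, -0.1]
width: 0.0853
finger_force: 0.0
```

```bash
python3 - <<'E'
from h import *
o=manip.get_obs();print(o['position'],o['orientation'],o['joint_pos'])
p,d,c=shot("wrist","w1.png"); z=load('w1.png');W=world(z)
m=(W[...,2]>.083)&(W[...,2]<.093)&(np.hypot(W[...,0]-.44,W[...,1]+.023)<.05)
print(m.sum(),W[m].mean(0),W[m].min(0),W[m].max(0),cv2.minEnclosingCircle(W[m][:,:2].astype('f4')))
m=(W[...,2]>.03)&(W[...,2]<.041)&(np.hypot(W[...,0]-.44,W[...,1]+.023)<.06)
r=W[m][:,:2]-[.441,-.023];a=np.degrees(np.arctan2(r[:,1],r[:,0]));q=np.hypot(*r.T)
for k in range(-180,180,10):
    s=(a>=k)&(a<k+10); print(k,round(q[s].max()*1e3,1) if s.any() else '-',end='; ')
E
```

```text
[ 0.4401129  -0.02343867  0.25399193] [1.79978692e+02 2.82297922e-02 2.61563102e+01] [-4.52538388e+00  8.65736487e+00  1.10580133e+02 -3.75034110e-02
  6.07759127e+01  5.93366147e+01]
1763 [ 0.44010317 -0.02129639  0.08806022] [ 0.42053195 -0.04017589  0.08300907] [ 0.45731214 -0.00358196  0.09145165] ((0.43884941935539246, -0.022092416882514954), 0.018575401976704597)
-180 -; -170 -; -160 -; -150 -; -140 34.8; -130 34.6; -120 36.0; -110 42.3; -100 42.1; -90 41.0; -80 32.4; -70 31.3; -60 31.6; -50 31.5; -40 31.4; -30 31.3; -20 31.3; -10 23.5; 0 31.6; 10 31.9; 20 32.3; 30 32.5; 40 33.0; 50 33.4; 60 33.8; 70 42.3; 80 43.7; 90 43.8; 100 38.0; 110 35.3; 120 36.2; 130 36.6; 140 36.3; 150 36.6; 160 36.6; 170 -;
```

View pics/w1.png

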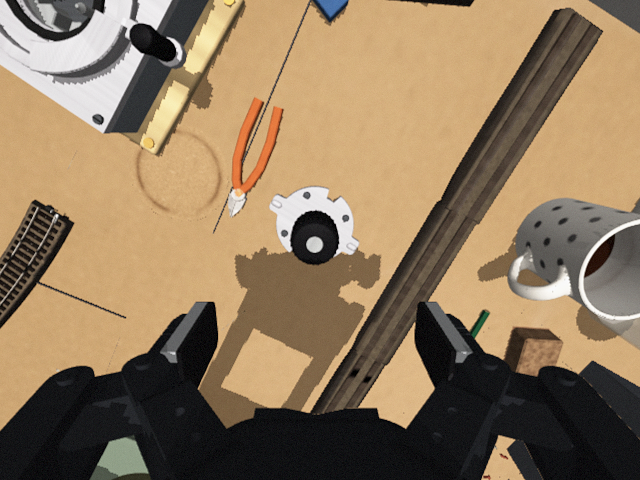

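The wrist view shows the unit's flange ears at (277,203) and (352,245), the knob at (315,240), and the cover at upper left with the grip at (155,42). Next I'll look at the seat.

>>> send_rows:
  steps: [1,0.01,0.035,0.01,0,1,0.02,0.07,0.02,0,1,0.03,0.105,0.03,0,1,0.04,0.14,0.03,0,1,0.05,0.175,0.03,0,1,0.055,0.19,0.03,0,1,0.055,0.19,0.03,0,1,0.055,0.19,0.03,0]

```text
clock: 2.2
position: [0.4955, 0.1658, 0.2844]
orientation: [180.0, -0.0, 26.1]
wrist_force: [0.1, -0.0, -0.1]
width: 0.0852
finger_force: 0.0
```

```bash
python3 - <<'E'
from h import *
z=load('w1.png');W=world(z)
m=(W[...,2]>.031)&(W[...,2]<.041)&(np.hypot(W[...,0]-.439,W[...,1]+.022)<.055)
P=W[m][:,:2];c=np.array([.439,-.022])
from scipy.optimize import least_squares
r=P-c;a=np.degrees(np.arctan2(r[:,1],r[:,0]))
E=[r[(np.hypot(*r.T)>.0375)&(np.abs(((a-t+180)%360)-180)<30)] for t in(84,-97)]
for e in E:print('ear',len(e),e.mean(0)+c)
v=E[0].mean(0)-E[1].mean(0);print('earang',np.degrees(np.arctan2(v[1],v[0])))
p,d,cc=shot("wrist","w2.png");z=load('w2.png');W=world(z)
m=(W[...,2]>.055)&(W[...,2]<.069)&(np.hypot(W[...,0]-.52,W[...,1]-.21)<.12)
print('cover',cv2.minAreaRect(cv2.convexHull(W[m][:,:2].astype('f4'))),np.median(W[m][:,2]))
m=(W[...,2]>.09)&(W[...,2]<.13)&(np.hypot(W[...,0]-.52,W[...,1]-.14)<.06)
print('grip',W[m].mean(0),W[m].min(0),W[m].max(0))
E
```

```text
ear 111 [0.44236296 0.0177387 ]
ear 93 [ 0.43583006 -0.06176665]
earang 85.3025954891307
cover ((0.5146445631980896, 0.20172585546970367), (0.16709432005882263, 0.1325763761997223), 80.14910125732422) 0.0627029559644515
grip [0.51260468 0.1228666  0.10790621] [0.50347756 0.11475774 0.09011619] [0.51902695 0.12878718 0.11347918]
```

View pics/w2.png

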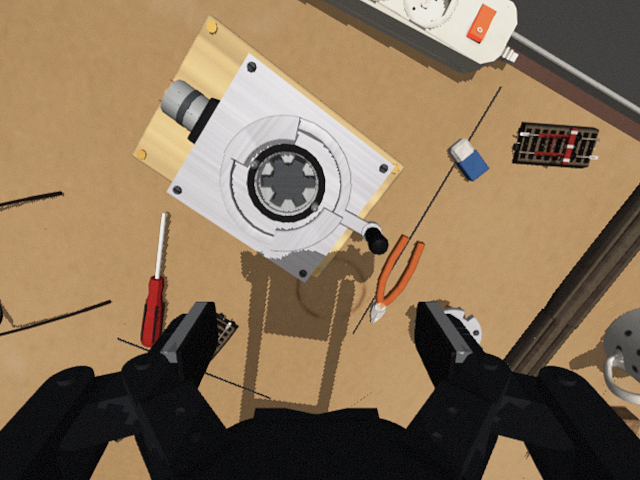

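The opening is at about (287,181), the dowels at about (255,163) and (316,208), and the grip at (376,240). I'll rectify this to a plan view at cover height.

```bash
python3 - <<'E'
from h import *
z=load('w2.png')
print(atz(z,287,181,.066),atz(z,255,163,.082),atz(z,316,208,.082),atz(z,376,237,.114))
def plan(h,cx,cy,S=5,half=60):
    n=2*half*S;K=z['K'];Y,X=np.mgrid[:n,:n]
    P=np.stack([cx+(X/S-half)/1e3,cy-(Y/S-half)/1e3,np.full(X.shape,h)],-1)-z['eye']
    C=P@z['o'];u=K[0,0]*C[...,0]/-C[...,2]+K[0,2];v=-K[1,1]*C[...,1]/-C[...,2]+K[1,2]
    return cv2.remap(z['p'],u.astype('f4'),v.astype('f4'),cv2.INTER_CUBIC)
g=plan(.066,.52,.205)
for i in range(0,600,50): cv2.line(g,(i,0),(i,5),(0,0,255),1);cv2.line(g,(0,i),(5,i),(0,0,255),1)
cv2.imwrite('pics/plan.png',g)
E
```

```text
[0.51878089 0.20456417 0.066     ] [0.52305281 0.23267244 0.082     ] [0.51178754 0.17395474 0.082     ] [0.51783109 0.12757901 0.114     ]
```

View pics/plan.png

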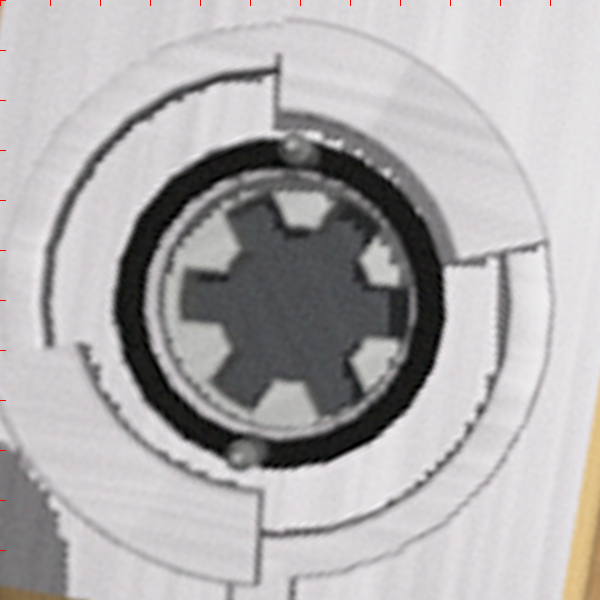

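Estimates:
- **Seat:** centre about (0.5165, 0.2045), x axis at 79.8°.
- **Unit:** axis at (0.439, -0.022), ears at 85.3°.

The unit therefore needs about +84.5° of turn. I'll grasp it at the current yaw.

>>> send_rows:
  steps: [1,-0.011,-0.038,0,0,1,-0.022,-0.075,0,0,1,-0.034,-0.113,-0.01,0,1,-0.045,-0.15,-0.03,0,1,-0.0564,-0.188,-0.05,0,1,-0.0564,-0.188,-0.08,0,1,-0.0564,-0.188,-0.11,0,1,-0.0564,-0.188,-0.14,0,1,-0.0564,-0.188,-0.16,0,1,-0.0564,-0.188,-0.16,0,1,-0.0564,-0.188,-0.16,0,0,-0.0564,-0.188,-0.16,0,0,-0.0564,-0.188,-0.16,0,0,-0.0564,-0.188,-0.16,0,0,-0.0564,-0.188,-0.16,0,0,-0.0564,-0.188,-0.16,0,0,-0.0564,-0.188,-0.16,0,0,-0.0564,-0.188,-0.16,0,0,-0.0564,-0.188,-0.16,0,0,-0.0564,-0.188,-0.16,0]

```text
clock: 3.92
position: [0.4395, -0.0214, 0.1252]
orientation: [179.9, -0.1, 26.2]
wrist_force: [-1.2, -1.9, 6.8]
width: 0.0341
finger_force: 59.2
```

>>> send_rows:
  steps: [0,0,0,0.01,0,0,0,0,0.03,0,0,0,0,0.06,0.02,0,0,0.01,0.09,0.06,0,0.004,0.025,0.115,0.12,0,0.01,0.045,0.125,0.2,0,0.017,0.065,0.125,0.3,0,0.024,0.085,0.125,0.4,0,0.031,0.105,0.125,0.5,0,0.038,0.125,0.125,0.6,0,0.045,0.145,0.125,0.7,0,0.052,0.16,0.125,0.8,0,0.058,0.175,0.125,0.9,0,0.063,0.19,0.125,1.0,0,0.067,0.2,0.125,1.1,0,0.071,0.21,0.125,1.2,0,0.074,0.218,0.125,1.3,0,0.076,0.223,0.125,1.39,0,0.0775,0.2265,0.125,1.45,0,0.0775,0.2265,0.125,1.475]

```text
clock: 5.58
position: [0.5157, 0.2059, 0.2479]
orientation: [-179.9, -0.0, 110.8]
wrist_force: [-0.2, -0.2, -6.0]
width: 0.034
finger_force: 61.1
```

```bash
python3 - <<'E'
from h import *
o=manip.get_obs();print(o['position'],o['orientation'],o['joint_pos'],o['wrist_force'],o['wrist_torque'],o['width'])
shot("side","s3.png");shot("wrist","w3.png")
a=cv2.resize(load('w3.png')['p'][:, 120:520],(500,600));cv2.imwrite('pics/w3c.png',a)
E
```

```text
[0.51570843 0.20589538 0.24792274] [-1.79886763e+02 -1.94321015e-02  1.10829208e+02] [ 2.05691940e+01  1.89725430e+01  9.71657758e+01  2.10526663e-02
  6.39750071e+01 -2.69288974e-01] [-0.17434395 -0.19384535 -5.99865616] [-0.06491253 -0.02812898 -0.04332467] 0.0339566401042041
```

View pics/w3c.png

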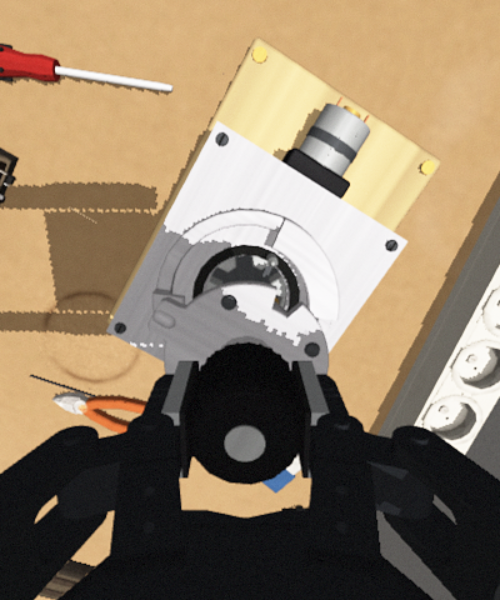

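The wrist view shows the flange's left ear at (165,310), the front rim notch at (285,310), and the opening just beyond it. I'll fit the flange pose from depth.

```bash
python3 - <<'E'
from h import *
z=load('w3.png');W=world(z)
c=np.array([.5157,.2059])
m=(W[...,2]>.152)&(W[...,2]<.168)&(np.hypot(W[...,0]-c[0],W[...,1]-c[1])<.055)
P=W[m];print(m.sum(),np.median(P[:,2]))
r=P[:,:2]-c;a=np.degrees(np.arctan2(r[:,1],r[:,0]));q=np.hypot(*r.T)
for k in range(-180,180,4):
    s=(a>=k)&(a<k+4)
    if s.sum()>2: print(k+2,round(np.sort(q[s])[-2]*1e3,1),s.sum(),end='; ')
E
```

```text
6555 0.1591868712706029
-178 41.2 174; -174 33.9 110; -170 33.8 110; -166 34.0 112; -162 33.9 101; -158 33.9 50; -154 34.4 45; -150 33.7 23; 10 32.6 14; 14 33.5 42; 18 33.7 50; 22 33.4 73; 26 33.4 100; 30 33.2 99; 34 33.4 115; 38 33.3 142; 42 33.2 118; 46 33.1 131; 50 33.3 121; 54 33.3 129; 58 33.3 132; 62 33.2 134; 66 33.2 140; 70 33.1 159; 74 25.1 75; 78 25.3 77; 82 25.3 82; 86 25.1 80; 90 33.2 125; 94 33.3 152; 98 33.2 145; 102 33.3 156; 106 33.3 151; 110 33.3 154; 114 33.4 158; 118 33.3 148; 122 33.5 163; 126 33.4 154; 130 33.4 147; 134 33.4 146; 138 33.5 150; 142 33.5 143; 146 33.6 148; 150 33.5 138; 154 33.7 137; 158 38.1 184; 162 42.6 240; 166 42.8 250; 170 42.6 227; 174 42.9 192; 178 42.8 209;
```

The flange pose in hand is good: centre about TCP, notch axis about 80°. I'll cross-check the seat centre from this view and w2 with a circle fit on the dark seal.

```bash
python3 - <<'E'
from h import *
from scipy.optimize import least_squares
v,u=np.mgrid[:480,:640]
for f in('w2.png','w3.png'):
    z=load(f);K=z['K']
    rr=np.stack([(u-K[0,2])/K[0,0],-(v-K[1,2])/K[1,1],-np.ones(u.shape)],-1)@z['o'].T
    P=z['eye']+rr*((.066-z['eye'][2])/rr[...,2])[...,None]
    W=world(z);g=z['p'].max(2); c=np.array([.5165,.2045])
    for it in range(4):
        r=P[...,:2]-c;q=np.hypot(r[...,0],r[...,1]);a=np.degrees(np.arctan2(r[...,1],r[...,0]))
        E=[]
        for k in range(-180,180,5):
            if it==0 and f=='w2.png' and k%30==0: pass
            s=(a>=k)&(a<k+5)&(q>.024)&(q<.040)&(W[...,2]<.09)
            d=s&(g<45)
            if d.sum()<5: continue
            qs=q[d]; E.append((k+2.5,np.sort(qs)[-2],qs.min(),d.sum()))
        E=np.array(E);A=np.radians(E[:,0])
        X=c+np.stack([np.cos(A),np.sin(A)],1)*E[:,1:2]
        if f=='w3.png': k=(E[:,0]>60)&(E[:,0]<160); X=X[k]
        s=least_squares(lambda p:np.hypot(*(X-p[:2]).T)-(.033 if f=='w3.png' else p[2]),[*c,.033],loss='soft_l1',f_scale=.0005)
        c=s.x[:2]
    print(f,s.x,len(X),np.abs(s.fun).mean()); print(np.round(E[:,:3]*[1,1e3,1e3],1)[::3].tolist())
# grip & hook heights
z=load('w2.png');W=world(z)
for uu,vv in((300,130),(320,140),(250,210),(245,195),(345,215)): print(uu,vv,W[vv,uu])
E
```

```text
w2.png [0.51611686 0.20431942 0.03219283] 67 0.00015494286961778933
[[-177.5, 32.6, 27.8], [-162.5, 32.4, 27.9], [-147.5, 32.4, 27.8], [-132.5, 32.0, 27.8], [-117.5, 32.2, 28.0], [-87.5, 32.3, 28.1], [-72.5, 32.5, 28.1], [-57.5, 32.4, 28.0], [-42.5, 32.1, 27.8], [-27.5, 32.2, 27.6], [-12.5, 32.0, 24.5], [2.5, 31.8, 24.6], [17.5, 32.1, 27.3], [32.5, 32.6, 27.3], [47.5, 32.3, 24.1], [62.5, 32.2, 27.8], [77.5, 31.8, 27.8], [102.5, 31.8, 27.4], [117.5, 32.1, 27.8], [132.5, 32.3, 27.9], [147.5, 32.6, 27.9], [162.5, 32.2, 27.7], [177.5, 32.2, 27.7]]
w3.png [0.51574043 0.20428903 0.033     ] 18 0.00015450571492187402
[[-177.5, 32.5, 27.5], [-162.5, 32.0, 30.5], [22.5, 32.3, 27.7], [37.5, 32.5, 28.0], [52.5, 32.5, 28.1], [67.5, 32.6, 28.3], [92.5, 33.1, 28.3], [107.5, 32.8, 28.2], [122.5, 32.9, 28.6], [137.5, 33.0, 28.0], [152.5, 32.9, 28.0], [167.5, 32.6, 27.8]]
300 130 [0.56062391 0.21204151 0.06910121]
320 140 [0.560789   0.19435211 0.07086198]
250 210 [0.48090494 0.22324478 0.06196624]
245 195 [0.49145923 0.23215468 0.06285983]
345 215 [0.51530395 0.14824125 0.07234634]
```

Both views agree on about (0.516, 0.2045), so I'll correct by (+0.0005, -0.0015) and lower to just above the socket.

>>> send_rows:
  steps: [0,0.0005,-0.0015,0,0,0,0.0005,-0.0015,-0.015,0,0,0.0005,-0.0015,-0.03,0,0,0.0005,-0.0015,-0.042,0,0,0.0005,-0.0015,-0.05,0,0,0.0005,-0.0015,-0.056,0,0,0.0005,-0.0015,-0.06,0,0,0.0005,-0.0015,-0.064,0,0,0.0005,-0.0015,-0.068,0,0,0.0005,-0.0015,-0.071,0,0,0.0005,-0.0015,-0.074,0,0,0.0005,-0.0015,-0.074,0]

```text
clock: 6.68
position: [0.5165, 0.2036, 0.1745]
orientation: [-180.0, 0.0, 110.6]
wrist_force: [-0.2, 1.0, -4.7]
width: 0.0343
finger_force: 61.1
```

>>> send_rows:
  steps: [0,0,0.0005,-0.001,0,0,0,0.0005,-0.002,0,0,0,0.0005,-0.003,0,0,0,0.0005,-0.004,0,0,0,0.0005,-0.005,0,0,0,0.0005,-0.005,0]

```text
clock: 7.18
position: [0.5168, 0.2043, 0.1711]
orientation: [179.9, -0.0, 110.6]
wrist_force: [-2.7, -1.5, 3.2]
width: 0.034
finger_force: 61.8
```

Contact has started at the socket. I'll press lightly and turn the knob in small chunks.

>>> send_rows:
  steps: [0,0,0,-0.001,0,0,0,0,-0.001,0.025,0,0,0,-0.001,0.05,0,0,0,-0.001,0.075,0,0,0,-0.001,0.1,0,0,0,-0.001,0.125,0,0,0,-0.001,0.15,0,0,0,-0.001,0.15,0,0,0,-0.001,0.15]

```text
clock: 7.93
position: [0.5171, 0.2047, 0.1711]
orientation: [179.8, -0.0, 119.2]
wrist_force: [-3.2, 0.0, 8.2]
width: 0.0335
finger_force: 62.4
```

>>> send_rows:
  steps: [0,0,0,0,0.025,0,0,0,0,0.05,0,0,0,0,0.075,0,0,0,0,0.1,0,0,0,0,0.125,0,0,0,0,0.15,0,0,0,0,0.175,0,0,0,0,0.175]

```text
clock: 8.6
position: [0.5171, 0.2047, 0.171]
orientation: [179.8, 0.0, 129.3]
wrist_force: [-3.6, 0.4, 8.0]
width: 0.034
finger_force: 62.4
```

>>> send_rows:
  steps: [0,0,0,0,0.025,0,0,0,0,0.05,0,0,0,0,0.075,0,0,0,0,0.1,0,0,0,0,0.125,0,0,0,0,0.15,0,0,0,0,0.175,0,0,0,0,0.2,0,0,0,0,0.2]

```text
clock: 9.35
position: [0.5171, 0.2045, 0.1708]
orientation: [179.9, 0.0, 140.7]
wrist_force: [-2.7, -1.4, 6.6]
width: 0.0337
finger_force: 62.5
```

>>> send_rows:
  steps: [0,0,0,0,0.025,0,0,0,0,0.05,0,0,0,0,0.075,0,0,0,0,0.1,0,0,0,0,0.125,0,0,0,0,0.15,0,0,0,0,0.175,0,0,0,0,0.2,0,0,0,0,0.2]

```text
clock: 10.1
position: [0.517, 0.2044, 0.1709]
orientation: [179.9, 0.1, 152.2]
wrist_force: [-3.1, -0.1, 8.9]
width: 0.0338
finger_force: 62.4
```

>>> send_rows:
  steps: [0,0,0,0,0.025,0,0,0,0,0.05,0,0,0,0,0.075,0,0,0,0,0.1,0,0,0,0,0.125,0,0,0,0,0.15,0,0,0,0,0.175,0,0,0,0,0.2,0,0,0,0,0.2]

```text
clock: 10.85
position: [0.517, 0.2043, 0.171]
orientation: [179.9, 0.1, 163.7]
wrist_force: [-3.5, -0.1, 9.7]
width: 0.0339
finger_force: 62.4
```

>>> send_rows:
  steps: [0,0,0,0,0.025,0,0,0,0,0.05,0,0,0,0,0.075,0,0,0,0,0.1,0,0,0,0,0.125,0,0,0,0,0.15,0,0,0,0,0.175,0,0,0,0,0.2,0,0,0,0,0.2]

```text
clock: 11.6
position: [0.5171, 0.2042, 0.1711]
orientation: [180.0, 0.1, 175.1]
wrist_force: [-3.6, -2.2, 10.2]
width: 0.0339
finger_force: 62.4
```

```bash
python3 - <<'E'
from h import *
o=manip.get_obs();print(o['position'],o['orientation'],o['wrist_force'],o['wrist_torque'],o['joint_pos'])
shot("wrist","w4.png");a=load('w4.png')['p'][120:480,120:520]
cv2.imwrite('pics/w4c.png',cv2.resize(np.clip(a*1.4,0,255).astype('uint8'),(660,594),interpolation=cv2.INTER_CUBIC))
E
```

```text
[0.51706096 0.20424613 0.17105905] [1.79954407e+02 1.16056421e-01 1.75122227e+02] [-3.62552048 -2.19753894 10.17013974] [-0.44046383  0.62677357 -0.11214367] [ 2.03730631e+01  2.32974036e+01  1.02986510e+02 -1.02772394e-02
  5.35916708e+01 -6.47431191e+01]
```

View pics/w4c.png

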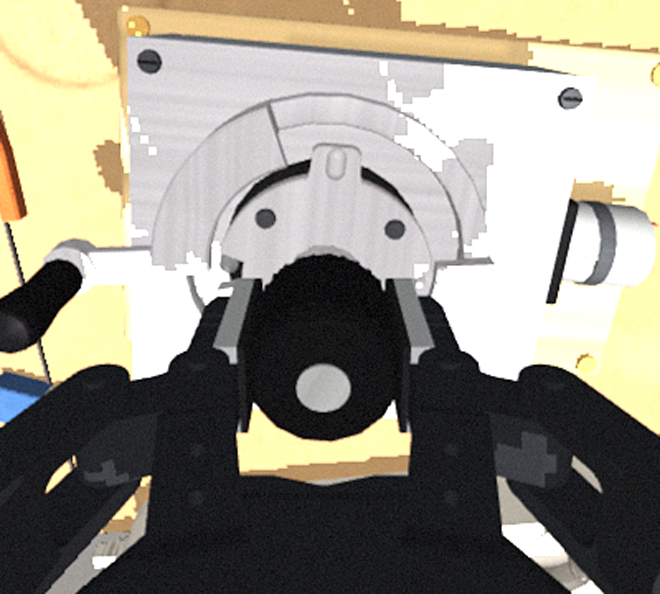

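The flange is seated between the hooks: the ear is at (335,160) and a dowel at (230,265). It has not engaged in 64° of turning, though. The constant −3.6 N in x and the 1 mm offset suggest the spigot edge is on the rim, so I'll recentre and watch z.

>>> send_rows:
  steps: [0,-0.0005,0,0,0,0,-0.001,0,0,0,0,-0.001,0,0,0,0,-0.001,0,0,0]

```text
clock: 11.98
position: [0.5167, 0.2042, 0.1711]
orientation: [179.9, 0.2, 175.1]
wrist_force: [-1.5, -1.7, 8.1]
width: 0.0341
finger_force: 62.2
```

>>> send_rows:
  steps: [0,-0.0005,0,0,0,0,-0.001,0,0,0,0,-0.001,0,0,0,0,-0.001,0,0,0]

```text
clock: 12.32
position: [0.5164, 0.2043, 0.1711]
orientation: [179.9, 0.3, 175.1]
wrist_force: [-0.3, -2.0, 6.6]
width: 0.0338
finger_force: 62.2
```

>>> send_rows:
  steps: [0,-0.0003,-0.0005,-0.001,0,0,-0.0003,-0.0005,-0.001,-0.025,0,-0.0003,-0.0005,-0.001,-0.05,0,-0.0003,-0.0005,-0.001,-0.075,0,-0.0003,-0.0005,-0.001,-0.1,0,-0.0003,-0.0005,-0.001,-0.125,0,-0.0003,-0.0005,-0.001,-0.15,0,-0.0003,-0.0005,-0.001,-0.175,0,-0.0003,-0.0005,-0.001,-0.2,0,-0.0003,-0.0005,-0.001,-0.2]

```text
clock: 13.15
position: [0.5165, 0.2042, 0.171]
orientation: [179.8, 0.4, 163.6]
wrist_force: [-1.0, -0.7, 11.6]
width: 0.0341
finger_force: 62.6
```

>>> send_rows:
  steps: [0,0,0,0,-0.025,0,0,0,0,-0.05,0,0,0,0,-0.075,0,0,0,0,-0.1,0,0,0,0,-0.125,0,0,0,0,-0.15,0,0,0,0,-0.175,0,0,0,0,-0.2,0,0,0,0,-0.2]

```text
clock: 13.9
position: [0.5164, 0.2044, 0.1709]
orientation: [179.7, 0.3, 152.1]
wrist_force: [-0.7, 0.5, 11.0]
width: 0.0338
finger_force: 62.6
```

>>> send_rows:
  steps: [0,0,0,0,-0.025,0,0,0,0,-0.05,0,0,0,0,-0.075,0,0,0,0,-0.1,0,0,0,0,-0.125,0,0,0,0,-0.15,0,0,0,0,-0.175,0,0,0,0,-0.2,0,0,0,0,-0.2]

```text
clock: 14.65
position: [0.5162, 0.2043, 0.1705]
orientation: [179.7, 0.2, 140.7]
wrist_force: [-0.6, -0.5, 8.3]
width: 0.0342
finger_force: 62.8
```

>>> send_rows:
  steps: [0,0,0,0,-0.025,0,0,0,0,-0.05,0,0,0,0,-0.075,0,0,0,0,-0.1,0,0,0,0,-0.125,0,0,0,0,-0.15,0,0,0,0,-0.175,0,0,0,0,-0.2,0,0,0,0,-0.2]

```text
clock: 15.4
position: [0.5161, 0.2044, 0.1709]
orientation: [179.6, 0.1, 129.2]
wrist_force: [-1.2, -0.1, 11.3]
width: 0.0339
finger_force: 62.7
```

>>> send_rows:
  steps: [0,0,0,0,-0.025,0,0,0,0,-0.05,0,0,0,0,-0.075,0,0,0,0,-0.1,0,0,0,0,-0.125,0,0,0,0,-0.15,0,0,0,0,-0.175,0,0,0,0,-0.2,0,0,0,0,-0.2]

```text
clock: 16.15
position: [0.5164, 0.2041, 0.1711]
orientation: [179.6, 0.1, 117.8]
wrist_force: [-0.3, -1.3, 12.5]
width: 0.0341
finger_force: 62.7
```

Both sweeps show a small dip near yaw 140°, which should be the mesh angle. I'll return there and probe finely.

>>> send_rows:
  steps: [0,0,0,0,0.1,0,0,0,0,0.2,0,0,0,0,0.3,0,0,0,0,0.33,0,0,0,-0.001,0.35,0,0,0,-0.001,0.35,0,0,0,-0.001,0.35]

```text
clock: 16.73
position: [0.5165, 0.2044, 0.1705]
orientation: [179.6, 0.2, 137.8]
wrist_force: [-1.4, -1.1, 13.9]
width: 0.0338
finger_force: 63.3
```

>>> send_rows:
  steps: [0,0,0,0,0.015,0,0,0,0,0.03,0,0,0,0,0.03,0,0,0,0,0.03]

```text
clock: 17.07
position: [0.5165, 0.2044, 0.1705]
orientation: [179.6, 0.2, 139.5]
wrist_force: [-1.8, -1.5, 15.2]
width: 0.0339
finger_force: 63.3
```

>>> send_rows:
  steps: [0,0,0,0,0.015,0,0,0,0,0.03,0,0,0,0,0.03,0,0,0,0,0.03]

```text
clock: 17.4
position: [0.5165, 0.2044, 0.1705]
orientation: [179.6, 0.2, 141.2]
wrist_force: [-2.5, -0.2, 13.4]
width: 0.0336
finger_force: 63.3
```

>>> send_rows:
  steps: [0,0,0,0,0.015,0,0,0,0,0.03,0,0,0,0,0.03,0,0,0,0,0.03]

```text
clock: 17.73
position: [0.5165, 0.2044, 0.1705]
orientation: [179.6, 0.2, 142.9]
wrist_force: [-1.0, -0.9, 13.0]
width: 0.0341
finger_force: 63.3
```

```bash
python3 - <<'E'
from h import *
o=manip.get_obs();F=o['wrist_force']+np.array([0,0,5.4]);M=o['wrist_torque'];d=-.11
print(o['position'],o['orientation'],F,M,'contact rel x,y',-(M[1]-d*F[0])/F[2],(M[0]+d*F[1])/F[2])
p,dd,c=shot("wrist","w5.png");z=load('w5.png');W=world(z);c=np.array([.5165,.2044])
r=W[...,:2]-c;q=np.hypot(r[...,0],r[...,1])
for lo,hi,ra,rb in((.07,.092,.0,.05),):
    m=(W[...,2]>lo)&(W[...,2]<hi)&(q<.046)&(q>.0185)
    P=W[m];A=np.c_[P[:,:2]-c,np.ones(len(P))]
    # flange top plane robust
    k=np.abs(P[:,2]-np.median(P[:,2]))<.004;s=np.linalg.lstsq(A[k],P[k,2],rcond=None)[0]
    print(k.sum(),np.median(P[:,2]),s)
a=np.degrees(np.arctan2(r[...,1],r[...,0]));m=(np.abs(W[...,2]-np.median(P[:,2]))<.004)&(q<.05)
for k in range(-180,180,5):
    s=m&(a>=k)&(a<k+5)
    if s.sum()>8: print(k+2.5,round(np.sort(q[s])[-2]*1e3,1),end='; ')
E
```

```text
[0.51650116 0.20442467 0.17046485] [179.60216864   0.23178674 142.94630767] [-0.9722581  -0.92466627 18.4294304 ] [ 0.04493956  0.2738417  -0.19641934] contact rel x,y -0.009055804066531174 0.007957535743057782
7603 0.08135534312273139 [-0.04349012  0.03351699  0.08018476]
-177.5 36.8; -172.5 32.7; -167.5 49.9; -162.5 49.9; -157.5 49.9; -152.5 49.9; -147.5 49.9; -142.5 49.8; -137.5 50.0; -132.5 49.9; -127.5 50.0; -122.5 49.9; -117.5 49.9; -112.5 50.0; -107.5 49.9; -102.5 49.9; 27.5 49.9; 32.5 50.0; 37.5 49.9; 42.5 49.8; 47.5 49.8; 52.5 49.7; 57.5 49.7; 62.5 49.8; 67.5 49.7; 72.5 49.9; 77.5 49.9; 82.5 49.8; 87.5 49.6; 92.5 34.3; 97.5 34.3; 102.5 34.2; 107.5 34.1; 112.5 34.0; 117.5 33.9; 122.5 33.8; 127.5 33.8; 132.5 33.7; 137.5 33.5; 142.5 33.4; 147.5 33.3; 152.5 33.3; 157.5 41.1; 162.5 42.1; 167.5 42.0; 172.5 42.0; 177.5 41.8;
```

```bash
cat >> h.py <<'E'
def plane(f,c=(.5165,.2044),zf=.0815):
    z=load(f);W=world(z);r=W[...,:2]-np.array(c);q=np.hypot(r[...,0],r[...,1])
    for n,m in(('flange',(abs(W[...,2]-zf)<.006)&(q<.031)&(q>.019)),('knobtop',(abs(W[...,2]-zf-.0525)<.006)&(q<.013))):
        X=r[m];Z=W[m][:,2];k=np.ones(len(X),bool)
        for i in range(5):
            s=np.linalg.lstsq(np.c_[X[k],np.ones(k.sum())],Z[k],rcond=None)[0];e=np.c_[X,np.ones(len(X))]@s-Z;k=abs(e)<max(.0008,2*np.median(abs(e)))
        print(f,n,len(X),k.sum(),'slope deg',np.degrees(s[:2]),'z',s[2],'res',np.std(e[k]))
E
python3 - <<'E'
from h import *
plane('w5.png');plane('w4.png');plane('w3.png',(.5155,.206),.159)
E
```

```text
w5.png flange 3561 2843 slope deg [0.30285393 0.89908167] z 0.08174547985352801 res 0.00043888304496379196
w5.png knobtop 3350 2747 slope deg [0.82742219 0.79480281] z 0.133838864110642 res 0.0004973976301078812
w4.png flange 3573 2930 slope deg [-0.1654047   0.56332586] z 0.08232203136093962 res 0.0004660213574146775
w4.png knobtop 3379 2739 slope deg [0.83225909 0.34364809] z 0.13436192539466746 res 0.00047967986261701645
w3.png flange 3470 2789 slope deg [0.31395433 0.01464087] z 0.15923738838764098 res 0.00044512116017854055
w3.png knobtop 3358 2724 slope deg [ 0.45917116 -0.58319763] z 0.21124788423072638 res 0.00048021732956926187
```

>>> send_rows:
  steps: [0,-0.0005,-0.0005,0,0,0,-0.001,-0.001,0,0,0,-0.001,-0.001,0,0,0,-0.001,-0.001,0,0]

```text
clock: 18.12
position: [0.5162, 0.2041, 0.1705]
orientation: [179.5, 0.3, 142.9]
wrist_force: [0.5, 0.7, 11.6]
width: 0.0337
finger_force: 63.1
```

>>> send_rows:
  steps: [0,-0.0005,-0.0005,0,-0.02,0,-0.001,-0.001,0,-0.04,0,-0.001,-0.001,0,-0.06,0,-0.001,-0.001,0,-0.06]

```text
clock: 18.45
position: [0.5156, 0.2036, 0.1706]
orientation: [179.4, 0.2, 139.5]
wrist_force: [1.3, 2.5, 10.4]
width: 0.034
finger_force: 63.1
```

I'll check whether the spigot is in the opening by finding the lateral walls in y at low pressure.

>>> send_rows:
  steps: [0,0.001,0.001,0.0025,0,0,0.001,0,0.0025,0,0,0.001,-0.001,0.0025,0,0,0.001,-0.002,0.0025,0,0,0.001,-0.002,0.0025,0,0,0.001,-0.002,0.0025,0]

```text
clock: 18.95
position: [0.515, 0.2019, 0.1709]
orientation: [179.6, 0.0, 139.5]
wrist_force: [0.8, 7.8, 5.4]
width: 0.0336
finger_force: 62.4
```

>>> send_rows:
  steps: [0,0,0.001,0,0,0,0,0.002,0,0,0,0,0.003,0,0,0,0,0.004,0,0,0,0,0.006,0,0,0,0,0.006,0,0,0,0,0.006,0,0]

```text
clock: 19.53
position: [0.5145, 0.2044, 0.1708]
orientation: [180.0, 0.2, 139.6]
wrist_force: [1.0, -4.5, 7.8]
width: 0.0341
finger_force: 62.4
```

>>> send_rows:
  steps: [0,0.002,0,0.002,0,0,0.003,0,0.002,0,0,0.003,0.001,0.002,0,0,0.003,0.002,0.002,0,0,0.003,0.002,0.002,0,0,0.003,0.002,0.002,0]

```text
clock: 20.03
position: [0.5157, 0.2064, 0.171]
orientation: [-179.8, 0.0, 139.6]
wrist_force: [-0.2, -6.3, 2.2]
width: 0.0339
finger_force: 61.8
```

>>> send_rows:
  steps: [0,0,-0.002,0,0,0,0,-0.004,0,0,0,0,-0.006,0,0,0,0,-0.008,0,0,0,0,-0.008,0,0,0,0,-0.008,0,0]

```text
clock: 20.53
position: [0.5164, 0.2016, 0.1713]
orientation: [179.8, -0.2, 139.5]
wrist_force: [-1.7, 7.2, -2.7]
width: 0.034
finger_force: 61.5
```

>>> send_rows:
  steps: [0,0,0.002,0,0,0,0,0.004,0,0,0.001,0.004,0,0,0,0.003,0.004,0,0,0,0.003,0.004,0,0,0,0.003,0.004,0,0]

```text
$.steps: bad value
```

>>> send_rows:
  steps: [0,-0.002,0,0,0,0,-0.004,0,0,0,0,-0.006,0,0,0,0,-0.006,0,0,0,0,-0.006,0,0,0]

```text
clock: 20.95
position: [0.5135, 0.2021, 0.1717]
orientation: [179.4, 0.2, 139.5]
wrist_force: [7.0, 7.7, -8.0]
width: 0.034
finger_force: 61.4
```

>>> send_rows:
  steps: [0,0.002,0.002,0,0,0,0.004,0.004,0,0,0,0.006,0.004,0,0,0,0.008,0.004,0,0,0,0.008,0.004,0,0,0,0.008,0.004,0,0]

```text
clock: 21.45
position: [0.5173, 0.2034, 0.171]
orientation: [-179.9, -0.1, 139.5]
wrist_force: [-4.1, -0.6, -1.2]
width: 0.0338
finger_force: 61.8
```

>>> send_rows:
  steps: [0,-0.002,0,0,0,0,-0.004,0,0,0,0,-0.006,0,0,0,0,-0.008,0,0,0,0,-0.008,0,0,0,0,-0.008,0,0,0]

```text
clock: 21.95
position: [0.5124, 0.204, 0.1718]
orientation: [179.7, 0.2, 139.6]
wrist_force: [5.6, 0.8, -8.2]
width: 0.0335
finger_force: 61.2
```

The walls bound the centre at about (0.515, 0.204), so the earlier sweep was against the +x wall. I'll recentre, press, and sweep.

>>> send_rows:
  steps: [0,0.002,0.0003,0,0,0,0.004,0.0003,0,0,0,0.0046,0.0003,-0.001,0,0,0.0046,0.0003,-0.002,0,0,0.0046,0.0003,-0.003,0,0,0.0046,0.0003,-0.003,0,0,0.0046,0.0003,-0.003,0]

```text
clock: 22.53
position: [0.5147, 0.204, 0.1708]
orientation: [180.0, 0.0, 139.6]
wrist_force: [-3.8, -0.6, 12.0]
width: 0.0341
finger_force: 62.9
```

>>> send_rows:
  steps: [0,0,0,0,0.02,0,0,0,0,0.04,0,0,0,0,0.06,0,0,0,0,0.08,0,0,0,0,0.1,0,0,0,0,0.12,0,0,0,0,0.12]

```text
clock: 23.12
position: [0.5148, 0.2039, 0.1679]
orientation: [-180.0, -0.0, 146.5]
wrist_force: [0.7, 0.3, -5.6]
width: 0.0344
finger_force: 61.5
```

>>> send_rows:
  steps: [0,0,0,0,-0.04,0,0,0,0,-0.08,0,0,0,0,-0.1,0,0,0,0,-0.12,0,0,0,0,-0.14,0,0,0,0,-0.16,0,0,0,0,-0.18,0,0,0,0,-0.2,0,0,0,0,-0.22,0,0,0,0,-0.24]

```text
clock: 23.95
position: [0.515, 0.2041, 0.1682]
orientation: [180.0, -0.0, 132.6]
wrist_force: [2.4, 1.0, -10.3]
width: 0.0339
finger_force: 61.1
```

```bash
python3 - <<'E'
from h import *
o=manip.get_obs();F=o['wrist_force']+np.array([0,0,5.4]);M=o['wrist_torque'];d=-.11
print(o['position'],o['orientation'],F,M,'contact rel x,y',-(M[1]-d*F[0])/F[2],(M[0]+d*F[1])/F[2])
shot("wrist","w6.png");plane('w6.png')
E
```

```text
[0.51502756 0.20411081 0.16823095] [ 1.79988046e+02 -1.14264815e-02  1.32572595e+02] [ 2.41313618  0.98669295 -4.8895567 ] [ 0.4815304  -0.47107626  0.22153546] contact rel x,y -0.042055199667467444 -0.07628384320868974
w6.png flange 3445 2746 slope deg [0.32788021 0.45354194] z 0.07942965168486617 res 0.00044461300530517764
w6.png knobtop 3327 2729 slope deg [-0.09027303  0.10939012] z 0.13148818799803166 res 0.0005033792569783698
```

It meshed: z dropped to 0.168. I'll push home onto the seal.

>>> send_rows:
  steps: [0,0,0,0,0.04,0,0,0,-0.001,0.08,0,0,0,-0.002,0.1,0,0,0,-0.003,0.1,0,0,0,-0.004,0.1,0,0,0,-0.005,0.1,0,0,0,-0.006,0.1,0,0,0,-0.007,0.1,0,0,0,-0.008,0.1,0,0,0,-0.008,0.1]

```text
clock: 24.83
position: [0.5152, 0.2041, 0.1611]
orientation: [180.0, 0.0, 138.4]
wrist_force: [-1.6, 1.2, 1.2]
width: 0.034
finger_force: 62.1
```

>>> send_rows:
  steps: [0,0,0,-0.001,0,0,0,0,-0.002,0,0,0,0,-0.002,0,0,0,0,-0.002,0]

```text
clock: 25.17
position: [0.5152, 0.2041, 0.1599]
orientation: [179.9, 0.0, 138.4]
wrist_force: [-1.5, 0.5, 7.6]
width: 0.0339
finger_force: 62.7
```

The unit is home on the seal. I'll release it, rise, and turn towards the lever.

>>> send_rows:
  steps: [0,0,0,0.001,0,1,0,0,0.001,0,1,0,0,0.001,0,1,0,0,0.001,0,1,0,0,0.001,0,1,0,0,0.001,0,1,0,0,0.001,0,1,0,0,0.02,0,1,0,0,0.05,0,1,0,0,0.08,-0.1,1,0,-0.02,0.08,-0.2,1,0,-0.04,0.08,-0.3,1,-0.001,-0.06,0.08,-0.4,1,-0.002,-0.07,0.08,-0.5,1,-0.003,-0.083,0.08,-0.6,1,-0.003,-0.083,0.08,-0.7,1,-0.003,-0.083,0.08,-0.8,1,-0.003,-0.083,0.08,-0.88,1,-0.003,-0.083,0.08,-0.88,1,-0.003,-0.083,0.08,-0.88]

```text
clock: 26.83
position: [0.512, 0.1209, 0.2384]
orientation: [-180.0, 0.0, 88.1]
wrist_force: [0.1, 0.3, 0.2]
width: 0.0858
finger_force: 0.0
```

```bash
python3 - <<'E'
from h import *
o=manip.get_obs();print(o['position'],o['orientation'],o['wrist_force'])
shot("wrist","w7.png");z=load('w7.png');W=world(z)
r=np.hypot(W[...,0]-.515,W[...,1]-.204)
m=(r<.04)&(W[...,2]>.115)&(W[...,2]<.135);print('knobtop',np.median(W[m],0),W[m].min(0),W[m].max(0))
plane('w7.png',(.515,.204),.072)
m=(np.hypot(W[...,0]-.513,W[...,1]-.122)<.03)&(W[...,2]>.085)&(W[...,2]<.125);print('grip',m.sum(),W[m].mean(0),W[m].min(0),W[m].max(0))
t=m&(W[...,2]>.109);print('griptop',t.sum(),W[t].mean(0))
cv2.imwrite('pics/w7c.png',z['p'])
E
```

```text
[0.51197534 0.12093915 0.23835489] [-1.79996491e+02  5.15863999e-03  8.81132879e+01] [0.11149003 0.25913196 0.20241569]
knobtop [0.51561232 0.2045073  0.12419437] [0.49703423 0.18591385 0.11755998] [0.53354387 0.22219102 0.12787126]
w7.png flange 3368 2698 slope deg [-0.09022636  0.04945892] z 0.07258363122084603 res 0.0005249669957646118
w7.png knobtop 2149 1762 slope deg [0.27623133 0.06523609] z 0.12458768880565256 res 0.0005749058775127828
grip 589 [0.51156544 0.12310798 0.10622297] [0.50354201 0.11438293 0.08504384] [0.51893631 0.1286409  0.11361196]
griptop 335 [0.5115211  0.12126179 0.11103864]
```

View pics/w7c.png

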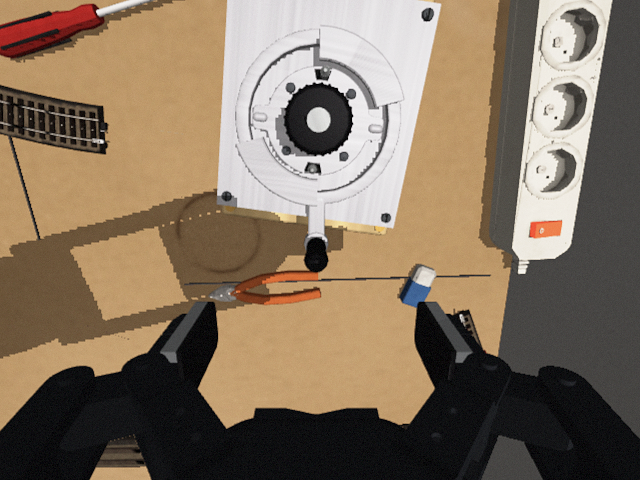

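The flange sits level on the seal with its top at z ≈ 0.0726. The dowels at (322,72) and (312,168) are in the notches, the ears are at (258,117) and (377,127), and the grip is at (315,258). I'll descend and take the grip.

>>> send_rows:
  steps: [1,-0.0005,0.0003,-0.03,0,1,-0.0005,0.0003,-0.06,0,1,-0.0005,0.0003,-0.083,0,1,-0.0005,0.0003,-0.083,0,0,-0.0005,0.0003,-0.083,0,0,-0.0005,0.0003,-0.083,0,0,-0.0005,0.0003,-0.083,0,0,-0.0005,0.0003,-0.083,0,0,-0.0005,0.0003,-0.083,0,0,-0.0005,0.0003,-0.083,0,0,-0.0005,0.0003,-0.083,0,0,-0.0005,0.0003,-0.083,0,0,-0.0005,0.0003,-0.083,0,0,-0.0005,0.0003,-0.083,0]

```text
clock: 28.05
position: [0.512, 0.1214, 0.1565]
orientation: [179.9, -0.0, 88.0]
wrist_force: [-0.8, -1.0, 6.1]
width: 0.0128
finger_force: 58.5
```

```bash
python3 - <<'E'
from h import *
o=manip.get_obs();p=o['position'];print(p,o['orientation'],o['wrist_force'],o['width'])
c=np.array([.5155,.2045]);v=p[:2]-c;print(np.hypot(*v))
for t in range(5,101,5):
    w=R.from_euler('z',-t,degrees=True).as_matrix()[:2,:2]@v-v
    print(t,np.round(w,4).tolist(),round(-np.radians(t),3))
E
```

```text
[0.51197711 0.12137006 0.1564576 ] [ 1.79893797e+02 -2.15181209e-02  8.80015355e+01] [-0.84980797 -0.95957233  6.12025356] 0.01275359051332379
0.08320455116831951
5 [-0.0072, 0.0006] -0.087
10 [-0.0144, 0.0019] -0.175
15 [-0.0214, 0.0037] -0.262
20 [-0.0282, 0.0062] -0.349
25 [-0.0348, 0.0093] -0.436
30 [-0.0411, 0.0129] -0.524
35 [-0.047, 0.0171] -0.611
40 [-0.0526, 0.0217] -0.698
45 [-0.0577, 0.0268] -0.785
50 [-0.0624, 0.0324] -0.873
55 [-0.0666, 0.0383] -0.96
60 [-0.0702, 0.0446] -1.047
65 [-0.0733, 0.0512] -1.134
70 [-0.0758, 0.058] -1.222
75 [-0.0777, 0.065] -1.309
80 [-0.079, 0.0722] -1.396
85 [-0.0796, 0.0794] -1.484
90 [-0.0796, 0.0867] -1.571
95 [-0.079, 0.0939] -1.658
100 [-0.0777, 0.101] -1.745
```

The grip is held, so I'll follow the arc to 45° first and check.

>>> send_rows:
  steps: [0,-0.0072,0.0006,0,-0.087,0,-0.0144,0.0019,0,-0.175,0,-0.0214,0.0037,0,-0.262,0,-0.0282,0.0062,0,-0.349,0,-0.0348,0.0093,0,-0.436,0,-0.0411,0.0129,0,-0.524,0,-0.047,0.0171,0,-0.611,0,-0.0526,0.0217,0,-0.698,0,-0.0577,0.0268,0,-0.785,0,-0.0577,0.0268,0,-0.785]

```text
clock: 28.88
position: [0.4541, 0.149, 0.1565]
orientation: [179.9, -0.2, 42.9]
wrist_force: [0.4, 1.6, 5.6]
width: 0.0127
finger_force: 58.8
```

>>> send_rows:
  steps: [0,-0.0047,0.0056,0,-0.087,0,-0.0089,0.0115,0,-0.175,0,-0.0125,0.0178,0,-0.262,0,-0.0156,0.0244,0,-0.349,0,-0.0181,0.0312,0,-0.436,0,-0.02,0.0382,0,-0.524,0,-0.0213,0.0454,0,-0.611,0,-0.0219,0.0526,0,-0.698,0,-0.0219,0.0526,0,-0.698]

```text
clock: 29.63
position: [0.4331, 0.2015, 0.1565]
orientation: [-180.0, -0.2, 3.0]
wrist_force: [0.6, 0.9, 6.5]
width: 0.0129
finger_force: 59.3
```

>>> send_rows:
  steps: [0,0,0.0036,0,-0.044,0,0,0.0072,0,-0.087,0,0.0002,0.0095,0,-0.115,0,0.0002,0.0095,0,-0.115,0,0.0002,0.0095,0,-0.115]

```text
clock: 30.05
position: [0.4332, 0.2051, 0.1563]
orientation: [179.3, -0.2, -3.1]
wrist_force: [5.4, -25.1, 11.6]
width: 0.0128
finger_force: 60.4
```

The stop is reached, with 25 N at 88° against an 8 N ramp maximum. I'll relax, open, and rise.

>>> send_rows:
  steps: [0,0,-0.003,0,0.02,0,0,-0.004,0,0.02,0,0,-0.004,0,0.02,1,0,-0.004,0,0.02,1,0,-0.004,0,0.02,1,0,-0.004,0,0.02,1,0,-0.004,0,0.02,1,0,-0.004,0,0.02,1,0,-0.004,0,0.02,1,0,-0.004,0.02,0.02,1,0,-0.004,0.05,0.02,1,0,-0.004,0.09,0.02,1,-0.02,-0.004,0.12,0.02,1,-0.04,-0.004,0.12,0.02,1,-0.04,-0.004,0.12,0.02,1,-0.04,-0.004,0.12,0.02]

```text
clock: 31.38
position: [0.3915, 0.2062, 0.2757]
orientation: [-180.0, -0.0, -2.4]
wrist_force: [-0.1, 0.3, -0.2]
width: 0.0847
finger_force: 0.0
```

```bash
python3 - <<'E'
from h import *
o=manip.get_obs();print(o['position'],o['orientation'],o['wrist_force'],o['clock'])
shot("wrist","w8.png");z=load('w8.png');W=world(z)
plane('w8.png',(.5155,.2045),.070)
t=(np.hypot(W[...,0]-.432,W[...,1]-.205)<.03)&(W[...,2]>.109)&(W[...,2]<.12);g=W[t].mean(0);v=g[:2]-[.5155,.2045];print('griptop',t.sum(),g,np.degrees(np.arctan2(v[1],v[0])))
E
```

```text
[0.39151723 0.20620363 0.27566418] [-1.79989372e+02 -4.57479919e-02 -2.35311767e+00] [-0.10162165  0.34294398 -0.1607218 ] 31.3833
w8.png flange 2511 2011 slope deg [-0.11365172 -0.10572445] z 0.07086534123219204 res 0.0005665941623025955
w8.png knobtop 1749 1419 slope deg [-0.04407733 -0.05313481] z 0.12290566815601119 res 0.0005726474915838769
griptop 292 [0.432079   0.20449537 0.11113529] -179.99682310439974
```

View pics/w8.png

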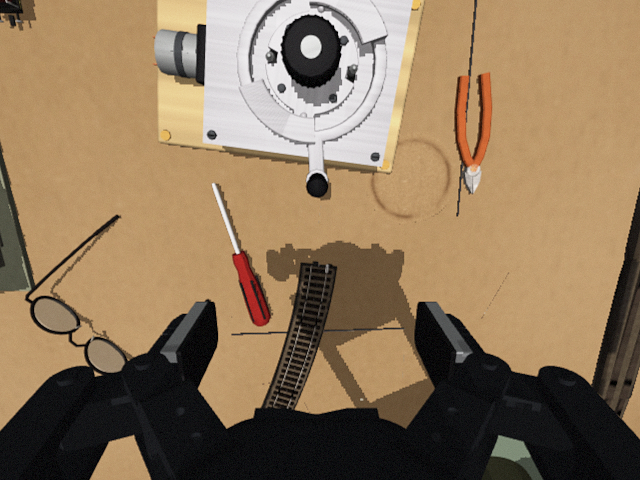

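The lever is at 180°, against an expected 179.8°, and the flange has been drawn down about 2 mm and is level. The tools are where they were, so I'll hand in.

```bash
python3 -c "
from bench import manip
print(manip.close_job())"
```

```text
the job is handed in; nothing more can be done
None
```

The job is handed in at about 31 s: the unit is meshed and home on its seal, the cam ring lever is locked at its stop with the flange drawn down about 2 mm, and the arm never went near the loose items.

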